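# Pack down the sandwich bench

### The arm

A 6-joint arm with a two-finger parallel gripper is mounted at the origin on the work surface. World frame = base frame: x ahead of the robot, y to its left, z up, the work surface at z = 0. Lengths are in m, angles in rad, forces in N, time in s.
With the tool pointing down it reaches from about 0.35 to 0.85 m from the base axis. Payload 8.1 kg.
Tool frame: the origin (TCP) lies on the centre line of the jaws, within the pads' length; the fingertips stand robot.tips_ahead ahead of it and the grasp point (between the pads) lies 6 mm ahead of it (robot.tips_ahead is the distance from the TCP to the fingertips, in m); z points along the fingers, y is the line along which they close (so a half turn about z gives the same grasp; the last joint's range is limited). The gripper opens to 93 mm and grips with 3 to 60 N. Pads are 15 mm wide; open, the fingers measure 128 mm over their backs; the gripper's body (75 mm by 188 mm) begins 65 mm behind the grasp point.
Start: joints at [1.186, 0.13, 1.488, -0, 1.523, -0.085], TCP at [0.177, 0.573, 0.244] pointing down, gripper open.
Joint ranges: [-2.96, 2.96], [-0.89, 2.26], [0.02, 2.5], [-1.34, 4.48], [0, 2.73], [-2.66, 2.66]. Speed limits (rad/s): [2.39, 2.39, 2.79, 3.14, 3.14, 3.14].

### API

Orientations are given as a rotation vector (axis times angle).
In Python, from plant import robot gives the robot as it stands.
- The arm moves only by the tool apply_moves, never from a script. Its arguments are lists of equal length, an entry for each row: "delta_pos": the shift along the tool's x, y, z in cm, a list of three; "twist": the turn about the tool's z in rad. A call has 1 to 8 rows; each row shifts and turns the commanded pose from where the row before left it, along the tool's axes as they then stand; what a row does not reach is not made up. A row lasts 1/8 s, in which the tool goes at most 62.5 mm and 10.7 degrees, less where a joint would pass 70% of its speed; a pose out of reach is approached as far as the arm can. A call with a gripper value outside its range is refused whole. "gripper" is the finger opening in cm, from 0 to 9.3, set as the call begins (left out, the last holds). The fingers move at their own pace and stop on an object; "squeeze" is the grip in N (left out, the last holds). Time passes only in rows, so rows that do not move let the fingers close. It gives the time, the measured TCP pose, the force, the opening and the grip force at its end, in the units of the state.
- robot.read_state(): the state, without advancing time (a new reading comes with each control period).
- robot.read_camera(name): name is "side" or "top" or "wrist"; returns a dict with "frame" (400x640x3 uint8, red, green, blue), "vertical_fov" (degrees; the focal length in pixels is half the picture's height over the tangent of half this angle, whatever the lens; pixels are square), "cx", "cy" (the principal point, pixels), "R" (3x3) and "t" (3): a world point X has camera coordinates R X + t. Camera axes: x right, y down, z forward; pixel columns grow to the right and rows downward; lengths in m; the calibration is good to about 2 mm. A picture is of the moment at which its call begins. There is no depth.
- robot.close_job(): hands the job in; it is judged then, once.
The state is a dict: "t": time; "q": joint angles; "dq": joint speeds; "joint_torque": joint torques, N m; "tool_pos": TCP position; "orientation": TCP orientation; "force": force on the tool from outside, world axes, zero at the start; "wrist_torque": the same for the moment, N m; "opening": finger opening in m; "gripper_force": force on a finger pad.
Only numpy, scipy, OpenCV 4.12 (cv2) and the standard library are available. Lean on these libraries where they do the work, as an engineer would, in place of code of your own. Each camera call takes 0.05 s, during which the arm holds its last target. There are 200 camera calls.

### The job

Pack down the sandwich bench: put the butter tub and the amber jar into the red crate beside the green jar already in it, everything standing upright and flat on the crate's floor, and hang the blue pail by its handle on both orange prongs of the hook stand. Set things down gently without dropping or tipping them, leave the green jar in the crate, and leave the bowl, the yellow bottle and the blue-lidded food box where they are.

Things in the scene. Friction and masses are not known exactly. Their poses are not given: they have to be found in the camera images.
- crate: low open red crate, fixed to the bench: outside 150 x 150 x 55 mm, walls and floor 6 mm, so inside 138 x 138 mm, 49 mm deep. Origin: centre of its underside, z up. The green jar stands in one corner of its -y half; the other -y corner (blue pad) is free, and so is the +y half, where the tub fits, long side along the crate's x. Tub beside jar leaves 8 mm to spare, two jars 10 mm
- jar: amber glass jar with brass-coloured lid and a paper band, to be packed: upright cylinder, diameter 64 mm over its whole height of 125 mm (lid included). Origin: centre of its underside, z up. About 0.35 kg
- jar_in: green glass jar with brass-coloured lid, the same size as the amber one (diameter 64 mm, 125 mm tall), loose in the crate. Origin: centre of its underside
- pad: flat blue round pad (58 mm across, 1 mm thick) lying on the crate's floor in the free corner on the crate's -y side. Origin: its centre, on the crate's floor
- tub: white butter tub, yellow lid, to be packed: 130 (its x) x 66 (y) x 55 mm tall with lid; on the lid an arched handle: a yellow bar 80 mm long (along x), 12 mm wide (y), 76 to 90 mm above the underside, on posts at x = -35 and +35 mm. Origin: centre of its underside, z up. About 0.4 kg
- pail: small open blue-painted metal pail, 80 mm across at the rim, 70 mm tall, with a fixed arched brass-coloured handle above it in its own yz plane: two flat straps at y = -42.5 and +42.5 mm rising to a straight bar. Origin: centre of its underside, z up. About 0.18 kg
- pail_handle (a point): middle of the pail's handle bar, 140 mm above the pail's underside. The bar is 89 mm long (along the pail's y), 12 mm wide (x), 10 mm thick (z), underside 135 mm above the pail's underside; the free opening under it is 65 mm high (down to the rim) and 81 mm wide between the straps
- hook: fixed dark steel stand with two level orange prongs pointing to its own -x at y = -28 and +28 mm, each 8 mm wide and thick, top 200 mm above the bench, running from the post (front face x = 88 mm) to x = -34 mm; the last 8 mm turn up to 212 mm above the bench. Base plate 130 x 150 x 12 mm, x = 10 to 140 mm. Origin: on the bench under the seat point, z up
- hook_seat (a point): midway between the prongs, level with their tops (200 mm above the bench), at x = 0 of the stand, 26 mm inside the turned-up tips; axes are the stand's: x from tips to post, y from prong to prong. A hung pail has its bar resting across both prongs anywhere between tips and post, its y parallel to this y (either way round)
- bowl: bystander: open metal bowl, 130 mm across, 55 mm tall. Origin: centre of its underside
- bottle: bystander: yellow bottle with red cap, diameter 54 mm, 170 mm tall. Origin: centre of its underside
- keeper: bystander: clear food box with a blue lid, 100 x 130 x 82 mm. Origin: centre of its underside

How it is judged:
At the end, for the whole second after the job is handed in: Tub and both jars at rest in the crate, within 70 mm of its centre along each crate axis, undersides within 5 mm of its floor, tilt under 0.08 rad. Pail at rest, bar across both prongs: -30 to +60 mm from the seat along x, 16 mm sideways, -1 to 12 mm above, tilt under 0.2 rad (x of tub in the frame of crate between -0.07 and 0.07 m and y of tub in the frame of crate between -0.07 and 0.07 m and z of tub in the frame of crate between 0 and 0.011 m and angle between each of tub, jar, jar_in's own z axis and vertical below 0.08 rad and linear speed of each of tub, jar, jar_in below 0.03 m/s and x of jar in the frame of crate between -0.07 and 0.07 m and y of jar in the frame of crate between -0.07 and 0.07 m and z of jar in the frame of crate between 0 and 0.011 m and x of jar_in in the frame of crate between -0.07 and 0.07 m and y of jar_in in the frame of crate between -0.07 and 0.07 m and z of jar_in in the frame of crate between 0 and 0.011 m and x of pail_handle in the frame of hook_seat between -0.03 and 0.06 m and y of pail_handle in the frame of hook_seat between -0.016 and 0.016 m and z of pail_handle in the frame of hook_seat between -0.001 and 0.012 m and angle between pail's own z axis and vertical below 0.2 rad and linear speed of pail below 0.05 m/s and contact force between pail and hook above 0.4 N); the robot touches nothing.
It fails at once if the tub, the amber jar or the pail is dropped or thrown (faster than 0.7 m/s, as after a fall of 25 mm, while the fingers do not touch it) ((contact force between the fingers and tub below 0.2 N and linear speed of tub above 0.7 m/s) or (contact force between the fingers and jar below 0.2 N and linear speed of jar above 0.7 m/s) or (contact force between the fingers and pail below 0.2 N and linear speed of pail above 0.7 m/s)).
It fails at once if a jar is tipped more than 0.5 rad (angle between any of jar, jar_in's own z axis and vertical above 0.5 rad).
It fails at once if the green jar is taken out of the crate (lifted 30 mm) (z of jar_in in the frame of crate above 0.036 m).
It fails at once if the bowl, the yellow bottle or the food box is moved more than 30 mm or tipped (distance of any of bowl, bottle, keeper from where it was at the start of the episode above 0.03 m or angle between any of bowl, bottle, keeper's own z axis and vertical above 0.3 rad).
It also fails if it takes over 72 s, if anything falls off the work surface, if the arm or the gripper's body presses on something with over 40 N, if the wrist force passes 120 N, or if a joint passes its speed limit or range.

## Working session

There is one attempt and no reset: what is moved stays moved. The work goes in short steps, Python scripts to look and compute and a tool call to move; the robot and the scene stay as the last step left them, time stands still between calls to the robot, and variables do not carry over. Pictures are saved under pics/ and viewed, at most 12 in all, crops included, and the job is handed in when it is done.

Besides the shell and the picture viewer there is one more tool, called after "Request:" by a JSON object that holds its "op" and its "data", one argument or row to a line. apply_moves: Moves the arm, as the interface text tells. Its arguments: {"type":"object","properties":{"delta_pos":{"type":"array"},"twist":{"type":"array"},"gripper":{"type":"number"},"squeeze":{"type":"number"}},"required":["delta_pos","twist"]}

```bash
ls; mkdir -p pics
python3 - <<'E'
from plant import robot
import cv2,pickle,numpy as np
d={}
for n in("top","side"):
    c=robot.read_camera(n);d[n]=c
    cv2.imwrite(f"pics/{n}0.png",cv2.cvtColor(c["frame"],cv2.COLOR_RGB2BGR))
    print(n,c["vertical_fov"],c["cx"],c["cy"],(-c["R"].T@c["t"]).round(3),c["R"].round(3).tolist())
pickle.dump(d,open("c0.pkl","wb"))
print(robot.read_state(),robot.tips_ahead)
E
```

```text
pics
top 44.87041492468518 316.03653317488624 203.5579916436122 [0.4   0.018 1.309] [[-0.006, -1.0, -0.002], [-0.984, 0.007, -0.178], [0.178, 0.0, -0.984]]
side 44.20130054738911 318.35926171499074 202.88550501964244 [0.393 1.048 0.761] [[-0.975, -0.222, 0.013], [-0.125, 0.501, -0.857], [0.184, -0.837, -0.516]]
{'t': 0.1, 'q': array([ 1.18555921e+00,  1.31080348e-01,  1.48917460e+00, -1.48360086e-05,
        1.52298752e+00, -8.54061713e-02]), 'dq': array([ 0.00042416, -0.00101767, -0.001967  , -0.00157374, -0.00062347,
       -0.00062547]), 'joint_torque': array([ 4.88485312e-04, -5.61349511e+01, -4.93089759e+01,  7.70305493e-02,
        2.93435133e-02, -7.23328981e-06]), 'tool_pos': array([0.17702498, 0.57279822, 0.24269315]), 'orientation': array([-4.69154604e-01, -3.10598869e+00,  2.52523036e-03]), 'force': array([ 0.78342498,  0.2250779 , -0.0451967 ]), 'wrist_torque': array([-0.02291297,  0.01115025,  0.01992692]), 'gripper_force': 0.0, 'opening': 0.0929990724605786} 0.025
```

View pics/top0.png

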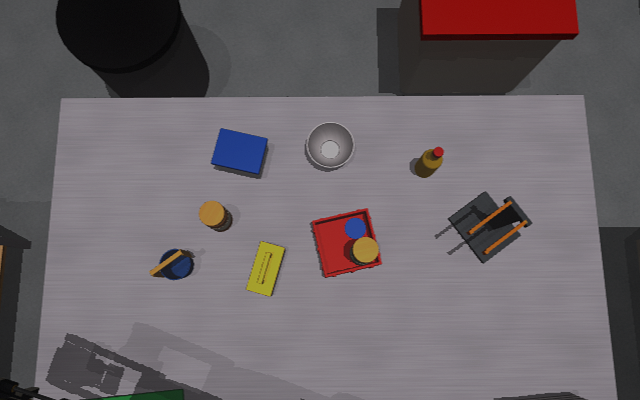

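View pics/side0.png

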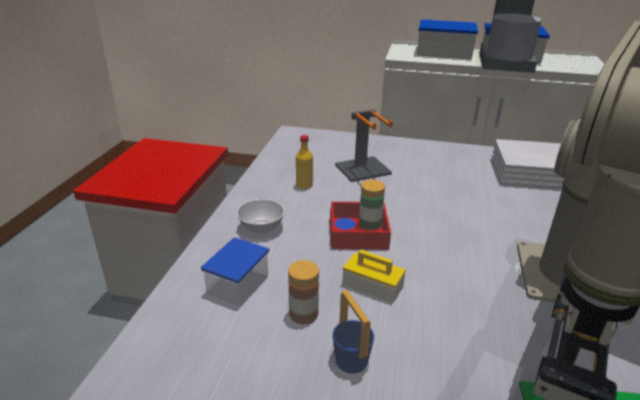

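```bash
cat > h.py <<'E'
import cv2,pickle,numpy as np
def ray(c,uv,z):
    f=c["frame"].shape[0]/2/np.tan(np.radians(c["vertical_fov"])/2)
    uv=np.atleast_2d(np.asarray(uv,float)); d=np.c_[(uv-[c["cx"],c["cy"]])/f,np.ones(len(uv))]@c["R"]
    o=-c["R"].T@c["t"]; return o+d*((z-o[2])/d[:,2])[:,None]
def proj(c,X):
    f=c["frame"].shape[0]/2/np.tan(np.radians(c["vertical_fov"])/2)
    p=np.atleast_2d(X)@c["R"].T+c["t"]; return p[:,:2]/p[:,2:]*f+[c["cx"],c["cy"]]
def mask(c,roi,lo,hi):
    h=cv2.cvtColor(c["frame"],cv2.COLOR_RGB2HSV);m=cv2.inRange(h,np.array(lo),np.array(hi));o=np.zeros_like(m)
    x0,y0,x1,y1=roi;o[y0:y1,x0:x1]=m[y0:y1,x0:x1];return o
def big(m):
    cs=cv2.findContours(m,cv2.RETR_EXTERNAL,cv2.CHAIN_APPROX_NONE)[0]
    return sorted(cs,key=cv2.contourArea)[::-1]
def circ(c,cnt,z,r):  # fit circle of known r to far side
    from scipy.optimize import least_squares
    P=ray(c,cnt.reshape(-1,2),z)[:,:2];o=(-c["R"].T@c["t"])[:2]
    k=P.mean(0)
    for _ in range(4):
        u=(k-o)/np.linalg.norm(k-o);s=P[(P-k)@u>0.2*r]
        k=least_squares(lambda q:np.linalg.norm(s-q,axis=1)-r,k,loss="soft_l1",f_scale=.002).x
    return k,np.std(np.linalg.norm(s-k,axis=1))
E
python3 - <<'E'
from h import *
d=pickle.load(open("c0.pkl","rb"));t,s=d["top"],d["side"]
for nm,c,px in[("t",t,[(213,213),(266,250),(366,250),(355,228),(168,262),(175,270),(490,217),(330,262),(315,230)]),("s",s,[(304,270),(375,270),(372,186),(362,319),(352,345),(375,120),(345,240)])]:
    h=cv2.cvtColor(c["frame"],cv2.COLOR_RGB2HSV);print(nm,[(p,h[p[1],p[0]].tolist()) for p in px])
v=[t["frame"][185:285,140:290],t["frame"][185:285,300:450],t["frame"][175:275,400:550]]
a=np.hstack([cv2.resize(x,None,fx=2.6,fy=2.6,interpolation=cv2.INTER_CUBIC) for x in (v[0],v[1])])
b=np.hstack([cv2.resize(x,(390,260),interpolation=cv2.INTER_CUBIC) for x in (v[2],s["frame"][100:200,320:470])])
cv2.imwrite("pics/crop.png",np.vstack([a,b])[:,:,::-1])
E
```

```text
t [((213, 213), [18, 169, 164]), ((266, 250), [29, 189, 166]), ((366, 250), [22, 164, 165]), ((355, 228), [112, 179, 148]), ((168, 262), [18, 167, 170]), ((175, 270), [111, 156, 88]), ((490, 217), [13, 208, 169]), ((330, 262), [0, 196, 164]), ((315, 230), [0, 199, 165])]
s [((304, 270), [19, 161, 203]), ((375, 270), [23, 187, 154]), ((372, 186), [18, 163, 202]), ((362, 319), [19, 160, 171]), ((352, 345), [113, 84, 70]), ((375, 120), [14, 29, 132]), ((345, 240), [1, 130, 86])]
```

View pics/crop.png

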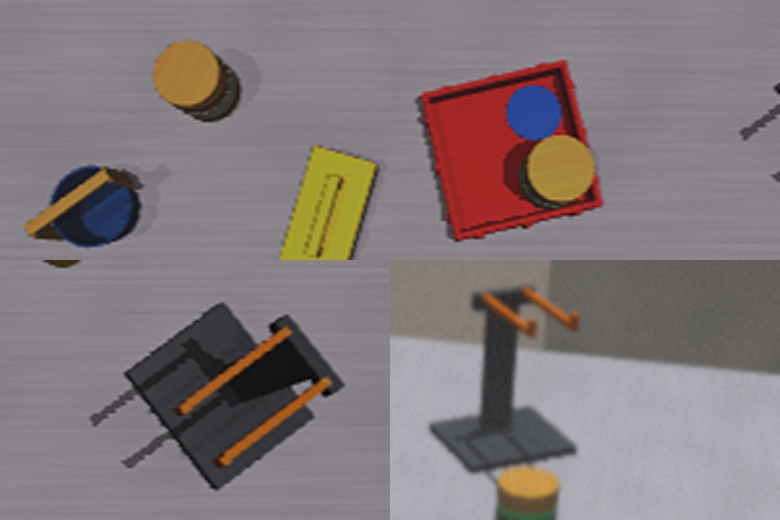

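```bash
cat > m.py <<'E'
from h import *
d=pickle.load(open("c0.pkl","rb"));t,s=d["top"],d["side"]
O=([10,110,90],[25,255,255])
c=big(mask(t,(190,190,235,235),[12,130,120],[25,255,255]))[0];print("jar top",circ(t,c,.125,.032))
c=big(mask(s,(280,250,325,325),[12,120,120],[25,255,255]))[0];print("jar side",circ(s,c,.125,.032), cv2.boundingRect(c))
c=big(mask(t,(340,225,390,275),[12,130,120],[27,255,255]))[0];print("jar_in top",circ(t,c,.125,.032))
c=big(mask(s,(355,175,390,200),[12,120,120],[25,255,255]))[0];print("jar_in side",circ(s,c,.125,.032))
def rect(c,cnt,z):
    P=ray(c,cnt.reshape(-1,2),z)[:,:2];r=cv2.minAreaRect((P*1000).astype(np.float32));return np.round(r[0],1),np.round(r[1],1),round(r[2],2),cv2.boxPoints(r).round(0).tolist()
c=big(mask(t,(230,230,300,300),[25,120,60],[35,255,255]))[0];print("tub",rect(t,c,.055))
c=big(mask(s,(335,245,410,305),[20,120,60],[35,255,255]))[0];print("tub side",rect(s,c,.055))
m=mask(t,(300,200,390,285),[0,120,60],[8,255,255])|mask(t,(300,200,390,285),[172,120,60],[180,255,255]);
c=big(m)[0];print("crate",rect(t,c,.055))
c=big(mask(t,(335,210,375,245),[105,130,90],[125,255,255]))[0];P=ray(t,c.reshape(-1,2),.007);print("pad",P.mean(0),cv2.minEnclosingCircle((P[:,:2]*1000).astype(np.float32)))
c=big(mask(t,(140,240,200,285),[12,130,120],[25,255,255]))[0];print("bar",rect(t,c,.145))
c=big(mask(t,(140,240,200,285),[105,90,20],[125,255,255]))[0];P=ray(t,c.reshape(-1,2),.07);print("rim",cv2.minEnclosingCircle((P[:,:2]*1000).astype(np.float32)))
for c in big(mask(t,(440,180,550,270),[8,150,80],[20,255,255]))[:2]:print("prong",rect(t,c,.2))
E
python3 m.py
```

```text
jar top (array([0.59079786, 0.27584481]), np.float64(0.0007607753356652894))
jar side (array([0.59052208, 0.28568536]), np.float64(0.0010269080664799504)) (289, 261, 29, 19)
jar_in top (array([ 0.49845261, -0.09973875]), np.float64(0.0009977359407414366))
jar_in side (array([ 0.50030417, -0.10296013]), np.float64(0.0017362021397093544))
tub (array([459.2, 150. ]), array([ 65. , 127.7]), 73.82, [[389.0, 137.0], [511.0, 101.0], [530.0, 163.0], [407.0, 199.0]])
tub side (array([455.5, 147.8]), array([ 91.4, 130.5]), 73.11, [[380.0, 123.0], [505.0, 85.0], [531.0, 173.0], [406.0, 210.0]])
crate (array([524.6, -58.7]), array([154.8, 154.1]), 12.8, [[432.0, -1.0], [466.0, -151.0], [617.0, -117.0], [583.0, 34.0]])
pad [ 0.56827926 -0.08686227  0.007     ] ((568.0328979492188, -86.55203247070312), 28.32004165649414)
bar (array([470.4, 379. ]), array([10.5, 87.1]), 36.12, [[441.0, 411.0], [492.0, 341.0], [500.0, 347.0], [449.0, 417.0]])
rim ((465.2727355957031, 376.10528564453125), 39.12283706665039)
prong (array([ 521.3, -415.7]), array([  9.1, 123.6]), 36.15, [[481.0, -369.0], [554.0, -468.0], [561.0, -463.0], [488.0, -363.0]])
prong (array([ 567.2, -384. ]), array([  8.9, 123.4]), 35.95, [[527.0, -337.0], [600.0, -437.0], [607.0, -431.0], [535.0, -331.0]])
```

```bash
cat >> h.py <<'E'
def go(x,y,z,yaw=None):
    """print tool-frame shift (cm) after turning to yaw (deg, of tool y; mod 180)"""
    from plant import robot
    from scipy.spatial.transform import Rotation as Ro
    st=robot.read_state();R=Ro.from_rotvec(st["orientation"]).as_matrix();p=st["tool_pos"]
    cur=np.degrees(np.arctan2(R[1,1],R[0,1]));tilt=np.degrees(np.arccos(-R[2,2]))
    if yaw is None: yaw=cur
    tw=(cur-yaw+90)%180-90; psi=np.radians(cur-tw)
    d=(np.array([x,y,z])-p)*100
    print("t",round(st["t"],2),"p",p.round(4),"yaw",cur.round(1),"tilt",tilt.round(2),"q6",st["q"][5].round(2),"open",round(st["opening"],4),"| twist",np.radians(tw).round(3),"then tool xyz",np.round([-d[0]*np.sin(psi)+d[1]*np.cos(psi),d[0]*np.cos(psi)+d[1]*np.sin(psi),-d[2]],2))
E
python3 - <<'E'
from h import *
d=pickle.load(open("c0.pkl","rb"));t,s=d["top"],d["side"]
a=np.linspace(0,6.28,60)
for nm,k in(("jar",(.591,.276)),("jar_s",(.5905,.2857)),("in",(.4985,-.0997))):
    for c in(t,s):
        P=proj(c,np.c_[k[0]+.032*np.cos(a),k[1]+.032*np.sin(a),0*a+.125]);print(nm,P.min(0).round(1),P.max(0).round(1))
for c,r in((t,(190,190,240,240)),(s,(280,250,325,325)),(t,(340,225,390,275)),(s,(355,175,390,200))):
    q=big(mask(c,r,[10,90,60],[27,255,255]))[0];print(cv2.boundingRect(q))
q=big(mask(t,(200,120,275,185),[105,130,60],[128,255,255]))[0];P=ray(t,q.reshape(-1,2),.082)[:,:2];print("keeper",cv2.boxPoints(cv2.minAreaRect((P*1000).astype(np.float32))).round())
q=big(mask(s,(330,285,375,360),[12,110,90],[25,255,255]))[0];print(cv2.boundingRect(q))
b=ray(t,[(0,0)],.1)
B=np.array([[.4449,.4145,.145],[.496,.344,.145]]);print("bar ends side proj",proj(s,B).round(1),proj(t,B).round(1))
v=s["frame"][240:380,270:420];cv2.imwrite("pics/crop2.png",cv2.resize(v,None,fx=4,fy=4,interpolation=cv2.INTER_CUBIC)[:,:,::-1])
go(.591,.279,.2,None)
E
```

```text
jar [199.  200.7] [224.8 226.3]
jar [288.5 258.3] [319.7 277.9]
jar_s [195. 201.] [220.9 226.5]
jar_s [287.5 261.1] [318.9 281. ]
in [351.5 236.8] [377.7 263. ]
in [360.7 180.8] [384.9 192.6]
(199, 201, 28, 26)
(288, 260, 31, 32)
(352, 237, 27, 26)
(361, 179, 24, 18)
keeper [[702. 168.]
 [798. 145.]
 [828. 270.]
 [731. 293.]]
(342, 290, 27, 38)
bar ends side proj [[365.9 319.9]
 [344.2 289.1]] [[150.  273.1]
 [180.5 251.4]]
t 0.1 p [0.177  0.5728 0.2427] yaw 72.8 tilt 0.09 q6 -0.09 open 0.093 | twist 0.0 then tool xyz [-48.23 -15.84   4.27]
```

View pics/crop2.png

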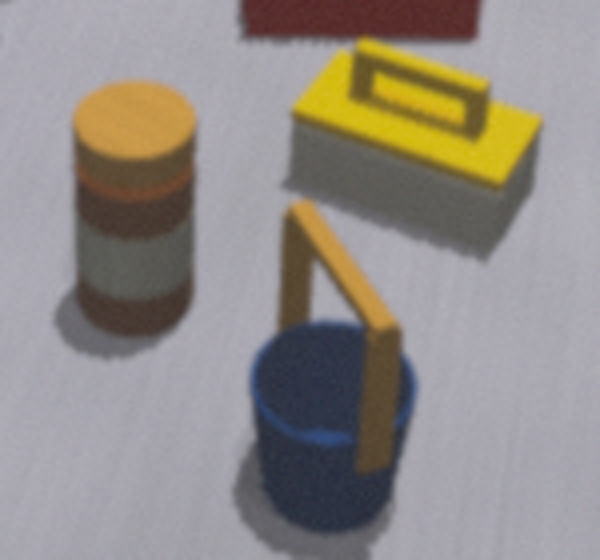

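Request:
{"op": "apply_moves", "data": {
  "delta_pos": [
    [0,0,0],
    [0,0,0],
    [0,0,0],
    [0,0,0],
    [-3.4,-3.8,0],
    [-3.4,-3.8,0],
    [-3.4,-3.8,0],
    [-3.4,-3.8,0]
  ],
  "twist": [-0.131,-0.131,-0.131,-0.131,0,0,0,0],
  "gripper": 9.3,
  "squeeze": 25
}}

```text
t: 1.1
tool_pos: [0.3445, 0.4541, 0.2432]
orientation: [0.352, -3.121, 0.001]
force: [0.4, -0.4, -0.1]
opening: 0.0928
gripper_force: 0.0
```

Request:
{"op": "apply_moves", "data": {
  "delta_pos": [
    [-3.4,-3.8,0],
    [-3.4,-3.8,0],
    [-3.4,-3.8,0],
    [-3.4,-3.8,0],
    [-3.4,-3.8,0],
    [-2.0,-2.5,0],
    [0,0,0],
    [0,0,0]
  ],
  "twist": [0,0,0,0,0,0,0,0]
}}

```text
t: 2.1
tool_pos: [0.576, 0.2883, 0.2431]
orientation: [0.351, -3.121, -0.0]
force: [0.3, 0.1, -0.1]
opening: 0.0932
gripper_force: 0.0
```

Run:
```python
from h import *
go(.591,.278,.101,102.9)
from plant import robot
c=robot.read_camera("wrist");pickle.dump(c,open("w.pkl","wb"))
cv2.imwrite("pics/w1.png",c["frame"][:,:,::-1]);print(proj(c,[[.591,.278,.125]]))
```

```text
t 2.1 p [0.576  0.2883 0.2431] yaw 102.8 tilt 0.07 q6 -1.41 open 0.0932 | twist -0.001 then tool xyz [-1.24 -1.34 14.21]
[[301.4320127  213.12188504]]
```

View pics/w1.png

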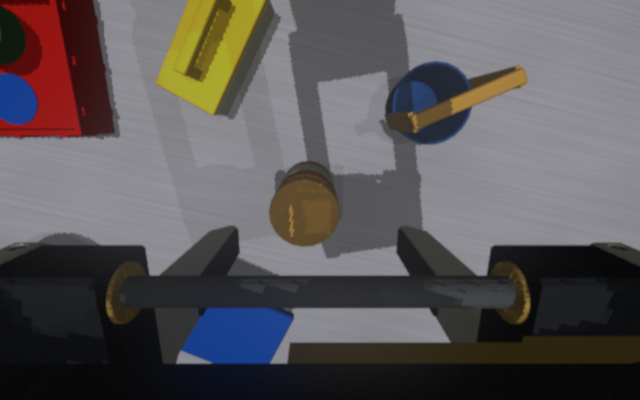

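Request:
{"op": "apply_moves", "data": {
  "delta_pos": [
    [-1.1,-1.0,0],
    [0,0,3],
    [0,0,3],
    [0,0,3],
    [0,0,2.6],
    [0,0,1.6],
    [0,0,1.0],
    [0,0,0]
  ],
  "twist": [0,0,0,0,0,0,0,0]
}}

```text
t: 3.15
tool_pos: [0.5894, 0.2806, 0.1014]
orientation: [0.352, -3.121, 0.0]
force: [0.3, -0.6, 0.2]
opening: 0.0928
gripper_force: 0.0
```

Request:
{"op": "apply_moves", "data": {
  "delta_pos": [
    [0,0,0],
    [0,0,0],
    [0,0,0],
    [0,0,0],
    [0,0,0],
    [0,0,0]
  ],
  "twist": [0,0,0,0,0,0],
  "gripper": 5.5,
  "squeeze": 25
}}

```text
t: 3.9
tool_pos: [0.59, 0.2805, 0.1022]
orientation: [-0.351, 3.121, -0.0]
force: [0.2, -2.7, 4.6]
opening: 0.064
gripper_force: 24.9
```

Run:
```python
from h import *
go(.6,.2,.25,102.9)
from plant import robot
c=robot.read_camera("wrist");pickle.dump(c,open("w2.pkl","wb"))
print(proj(c,[[.589,.281,.125]]))
h=cv2.cvtColor(c["frame"],cv2.COLOR_RGB2HSV)
q=big(mask(c,(150,60,500,300),[12,100,90],[25,255,255]));print([(cv2.boundingRect(x),cv2.contourArea(x)) for x in q[:3]])
```

```text
t 3.9 p [0.59   0.2805 0.1022] yaw 102.8 tilt 0.06 q6 -1.43 open 0.064 | twist -0.001 then tool xyz [  0.83  -8.07 -14.78]
[[316.64204089 281.28091722]]
[((248, 216, 141, 59), 6094.0), ((270, 200, 90, 24), 263.0), ((150, 60, 15, 30), 142.0)]
```

Run:
```python
from h import *
c=pickle.load(open("w2.pkl","rb"))
a=np.linspace(0,6.28,200)
P=proj(c,np.c_[.59+.032*np.cos(a),.2805+.032*np.sin(a),0*a+.125]);print(P.min(0),P.max(0))
P=proj(c,np.c_[.59+.032*np.cos(a),.2805+.032*np.sin(a),0*a+.105]);print("z105",P.min(0),P.max(0))
h=cv2.cvtColor(c["frame"],cv2.COLOR_RGB2HSV);print([(r,h[r,316].tolist()) for r in range(170,300,6)])
```

```text
[241.21168674 212.70344963] [388.8054996  345.37811056]
z105 [251.04601967 199.9762244 ] [379.660959   317.77988791]
[(170, [10, 55, 69]), (176, [24, 16, 79]), (182, [30, 16, 80]), (188, [18, 58, 101]), (194, [12, 100, 64]), (200, [14, 134, 84]), (206, [17, 131, 78]), (212, [18, 134, 78]), (218, [19, 160, 156]), (224, [19, 164, 185]), (230, [19, 159, 109]), (236, [19, 162, 107]), (242, [19, 160, 107]), (248, [19, 163, 105]), (254, [20, 166, 106]), (260, [19, 167, 104]), (266, [19, 167, 104]), (272, [19, 163, 102]), (278, [13, 59, 39]), (284, [15, 36, 43]), (290, [18, 29, 44]), (296, [15, 21, 48])]
```

Request:
{"op": "apply_moves", "data": {
  "delta_pos": [
    [0,0,-0.5],
    [0,0,-1.5],
    [0,0,-3],
    [0,0,-4],
    [0,0,-4],
    [0,0,-3],
    [0,0,0]
  ],
  "twist": [0,0,0,0,0,0,0]
}}

```text
t: 4.82
tool_pos: [0.591, 0.2814, 0.2658]
orientation: [-0.351, 3.116, 0.003]
force: [1.0, -0.5, -3.4]
opening: 0.0641
gripper_force: 24.9
```

Request:
{"op": "apply_moves", "data": {
  "delta_pos": [
    [0.4,-2.5,-0.5],
    [0.7,-5,-0.5],
    [0.8,-5.5,-0.5],
    [0.8,-5.5,-0.5],
    [0.8,-5.5,-0.5],
    [0.8,-5.5,-0.5],
    [0.6,-4.2,-0.4],
    [0.3,-2.1,0]
  ],
  "twist": [0,0,0,0,0,0,0,0]
}}

```text
t: 5.82
tool_pos: [0.6178, -0.0821, 0.2938]
orientation: [0.348, -3.12, -0.001]
force: [0.4, 0.0, -3.0]
opening: 0.0642
gripper_force: 24.9
```

Request:
{"op": "apply_moves", "data": {
  "delta_pos": [
    [0,0,0],
    [0,0,0]
  ],
  "twist": [0,0]
}}

```text
t: 6.08
tool_pos: [0.6182, -0.0787, 0.2946]
orientation: [0.353, -3.12, -0.002]
force: [-0.1, 0.8, -3.4]
opening: 0.0639
gripper_force: 24.9
```

Run:
```python
from h import *
go(.565,-.0849,.25,102.9)
from plant import robot
c=robot.read_camera("wrist");pickle.dump(c,open("w3.pkl","wb"))
cv2.imwrite("pics/w3.png",c["frame"][:,:,::-1])
C=np.array([.5246,-.0587]);X=np.array([.975,.222]);Y=np.array([-.222,.975])
for r in(.069,.075):
  print([proj(c,[[*(C+a*r*X+b*r*Y),.055]])[0].round(0).tolist() for a,b in((1,1),(1,-1),(-1,-1),(-1,1))])
print("green lid",proj(c,[[.499,-.101,.131]]),"pad",proj(c,[[.568,-.0866,.007]]))
```

```text
t 6.08 p [ 0.6182 -0.0787  0.2946] yaw 102.9 tilt 0.11 q6 -2.01 open 0.0639 | twist -0.0 then tool xyz [5.32 0.58 4.46]
[[403.0, 161.0], [294.0, 161.0], [291.0, 41.0], [412.0, 41.0]]
[[408.0, 166.0], [289.0, 166.0], [286.0, 35.0], [418.0, 35.0]]
green lid [[321.36576576  61.38866166]] pad [[319.06323817 132.93361476]]
```

View pics/w3.png

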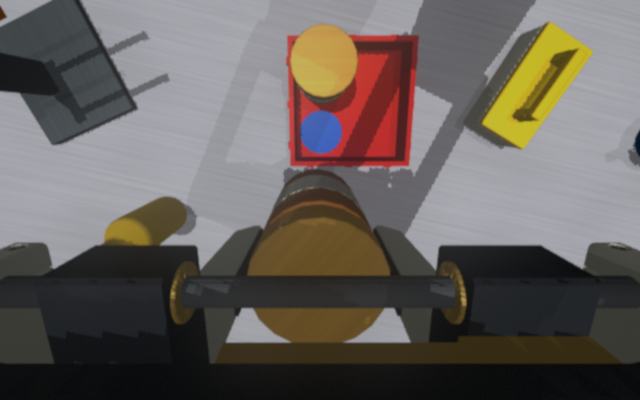

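Request:
{"op": "apply_moves", "data": {
  "delta_pos": [
    [2.0,0.3,0],
    [2.4,0.3,0],
    [1.05,0.1,0],
    [0,0,2],
    [0,0,3.5],
    [0,0,2.5],
    [0,0,1],
    [0,0,0]
  ],
  "twist": [0,0,0,0,0,0,0,0]
}}

```text
t: 7.12
tool_pos: [0.5635, -0.0849, 0.2044]
orientation: [0.352, -3.12, -0.001]
force: [0.9, -0.7, -2.8]
opening: 0.0639
gripper_force: 24.9
```

Run:
```python
from h import *
go(.5635,-.084,.112,102.9)
```

```text
t 7.12 p [ 0.5635 -0.0849  0.2044] yaw 102.9 tilt 0.11 q6 -2.03 open 0.0639 | twist -0.001 then tool xyz [-0.03  0.09  9.24]
```

Request:
{"op": "apply_moves", "data": {
  "delta_pos": [
    [0,0.1,2],
    [0,0,2],
    [0,0,2],
    [0,0,1.5],
    [0,0,1],
    [0,0,0.5],
    [0,0,0],
    [0,0,0]
  ],
  "twist": [0,0,0,0,0,0,0,0]
}}

```text
t: 8.12
tool_pos: [0.5641, -0.0844, 0.1164]
orientation: [-0.351, 3.121, -0.001]
force: [-0.0, -0.6, -2.6]
opening: 0.0641
gripper_force: 24.9
```

Request:
{"op": "apply_moves", "data": {
  "delta_pos": [
    [0,0,0.2],
    [0,0,0.1],
    [0,0,0.1],
    [0,0,0]
  ],
  "twist": [0,0,0,0]
}}

```text
t: 8.62
tool_pos: [0.5635, -0.0843, 0.1115]
orientation: [0.351, -3.122, -0.0]
force: [-1.4, 0.5, -3.3]
opening: 0.0638
gripper_force: 24.9
```

Request:
{"op": "apply_moves", "data": {
  "delta_pos": [
    [0,0,0.1],
    [0,0,0.1],
    [0,0,0.1],
    [0,0,0]
  ],
  "twist": [0,0,0,0]
}}

```text
t: 9.12
tool_pos: [0.5634, -0.0843, 0.1085]
orientation: [0.351, -3.122, -0.0]
force: [-1.1, -0.4, -2.8]
opening: 0.0634
gripper_force: 24.9
```

Request:
{"op": "apply_moves", "data": {
  "delta_pos": [
    [0,0,0.1],
    [0,0,0],
    [0,0,0.1],
    [0,0,0]
  ],
  "twist": [0,0,0,0]
}}

```text
t: 9.62
tool_pos: [0.5642, -0.0847, 0.1079]
orientation: [-0.351, 3.12, -0.001]
force: [-1.4, -0.3, 5.4]
opening: 0.0638
gripper_force: 25.0
```

Request:
{"op": "apply_moves", "data": {
  "delta_pos": [
    [0,0,0],
    [0,0,0],
    [0,0,0],
    [0,0,0],
    [0,0,-2],
    [0,0,-4],
    [0,0,-5],
    [0,0,-5]
  ],
  "twist": [0,0,0,0,0,0,0,0],
  "gripper": 8.2
}}

```text
t: 10.62
tool_pos: [0.5634, -0.0843, 0.2698]
orientation: [-0.351, 3.121, -0.001]
force: [0.4, -0.7, 0.8]
opening: 0.0819
gripper_force: 0.0
```

Run:
```python
from h import *
from plant import robot
t=robot.read_camera("top");s=robot.read_camera("side");w=robot.read_camera("wrist")
pickle.dump({"top":t,"side":s,"wrist":w},open("c1.pkl","wb"))
# tub bar from c0: lid direction
q=big(mask(t,(230,230,300,300),[25,120,60],[35,255,255]))[0]
P=(ray(t,q.reshape(-1,2),.055)[:,:2]*1000).astype(np.float32);print(cv2.minAreaRect(P))
q=big(mask(w,(0,0,640,260),[12,120,70],[25,255,255]));print([cv2.boundingRect(x) for x in q[:3]], proj(w,[[.565,-.084,.131],[.499,-.1,.131]]))
go(.459,.150,.25,164)
```

```text
((459.1745300292969, 149.97311401367188), (65.0057601928711, 127.7518081665039), 73.82110595703125)
[(285, 79, 69, 140), (508, 96, 75, 71), (479, 65, 77, 125)] [[318.76736722 189.31481327]
 [317.79764862 116.75160359]]
t 10.78 p [ 0.5656 -0.0848  0.2725] yaw 102.8 tilt 0.51 q6 -2.03 open 0.0819 | twist -1.067 then tool xyz [-19.63  16.72   2.25]
```

Request:
{"op": "apply_moves", "data": {
  "delta_pos": [
    [0,0,0],
    [0,0,0],
    [0,0,0],
    [0,0,0],
    [3.4,4,1],
    [3.4,4,1],
    [3.4,4,1],
    [3.4,4,1]
  ],
  "twist": [0.127,0.127,0.127,0.126,0,0,0,0],
  "gripper": 5
}}

```text
t: 11.78
tool_pos: [0.4761, 0.1085, 0.2257]
orientation: [-0.443, -3.109, 0.0]
force: [1.0, -0.1, 1.0]
opening: 0.0501
gripper_force: 0.0
```

Request:
{"op": "apply_moves", "data": {
  "delta_pos": [
    [3.25,3.8,1],
    [0,0,0],
    [0,0,0]
  ],
  "twist": [0,0,0]
}}

```text
t: 12.15
tool_pos: [0.4569, 0.1525, 0.2165]
orientation: [-0.441, -3.11, 0.001]
force: [0.5, -0.0, 0.3]
opening: 0.0502
gripper_force: 0.0
```

Run:
```python
from h import *
from plant import robot
go(.459,.152,.089,73.8)
w=robot.read_camera("wrist");pickle.dump(w,open("w4.pkl","wb"))
cv2.imwrite("pics/w4.png",w["frame"][:,:,::-1])
T=np.array([.459,.152]);a=np.radians(-16.2);X=np.array([np.cos(a),np.sin(a)]);Y=np.array([-X[1],X[0]])
print("lid",[proj(w,[[*(T+i*.065*X+j*.033*Y),.055]])[0].round(0).tolist() for i,j in((1,1),(1,-1),(-1,-1),(-1,1))])
print("bar",[proj(w,[[*(T+i*.04*X+j*.006*Y),.09]])[0].round(0).tolist() for i,j in((1,1),(1,-1),(-1,-1),(-1,1))])
```

```text
t 12.15 p [0.4569 0.1525 0.2165] yaw 73.8 tilt 0.04 q6 -1.07 open 0.0502 | twist 0.001 then tool xyz [-2.200e-01  1.000e-02  1.275e+01]
lid [[348.0, 250.0], [286.0, 250.0], [283.0, 126.0], [351.0, 126.0]]
bar [[323.0, 241.0], [311.0, 241.0], [310.0, 156.0], [324.0, 156.0]]
```

View pics/w4.png

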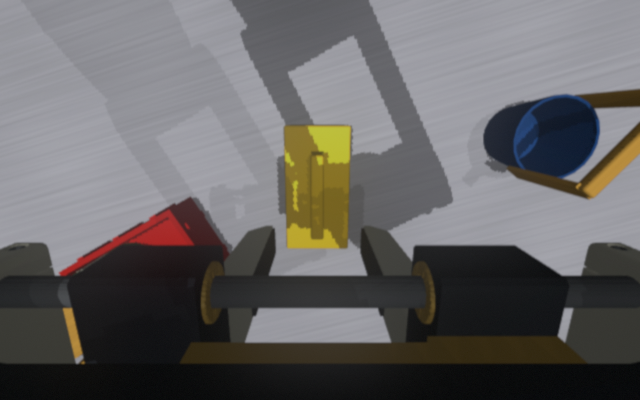

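Request:
{"op": "apply_moves", "data": {
  "delta_pos": [
    [-0.2,0,3],
    [0,0,3],
    [0,0,3],
    [0,0,2],
    [0,0,1.2],
    [0,0,0.5],
    [0,0,0],
    [0,0,0]
  ],
  "twist": [0,0,0,0,0,0,0,0]
}}

```text
t: 13.2
tool_pos: [0.4596, 0.1524, 0.0906]
orientation: [0.443, 3.109, 0.001]
force: [0.1, -0.4, 0.5]
opening: 0.0506
gripper_force: 0.0
```

Request:
{"op": "apply_moves", "data": {
  "delta_pos": [
    [0,0,0],
    [0,0,0],
    [0,0,0],
    [0,0,0],
    [0,0,0],
    [0,0,0]
  ],
  "twist": [0,0,0,0,0,0],
  "gripper": 0.5,
  "squeeze": 35
}}

```text
t: 13.95
tool_pos: [0.4588, 0.1521, 0.0895]
orientation: [-0.443, -3.11, 0.0]
force: [-0.6, -1.2, 0.2]
opening: 0.011
gripper_force: 35.0
```

Request:
{"op": "apply_moves", "data": {
  "delta_pos": [
    [0,0,-0.5],
    [0,0,-2],
    [0,0,-4],
    [0,0,-4],
    [0,0,-4],
    [0,0,-1.5],
    [0,0,0],
    [0,0,0]
  ],
  "twist": [0,0,0,0,-0.1,-0.15,-0.15,-0.108]
}}

```text
t: 14.95
tool_pos: [0.4587, 0.1524, 0.2499]
orientation: [0.36, -3.121, -0.0]
force: [-0.4, -0.1, -2.8]
opening: 0.0117
gripper_force: 35.0
```

Request:
{"op": "apply_moves", "data": {
  "delta_pos": [
    [-0.2,-2,0],
    [-0.4,-4,0],
    [-0.4,-4.5,0],
    [-0.4,-4.5,0],
    [-0.2,-2.5,0],
    [-0.1,-1,0],
    [0,0,0],
    [0,0,0]
  ],
  "twist": [0,0,0,0,0,0,0,0]
}}

```text
t: 15.95
tool_pos: [0.5165, -0.0232, 0.2496]
orientation: [0.354, -3.121, -0.001]
force: [-0.0, -1.2, -3.7]
opening: 0.0116
gripper_force: 35.0
```

Run:
```python
from h import *
from plant import robot
go(.5171,-.0248,.12,102.9)
w=robot.read_camera("wrist");pickle.dump(w,open("w5.pkl","wb"))
cv2.imwrite("pics/w5.png",w["frame"][:,:,::-1])
C=np.array([.5245,-.0575]);X=np.array([.975,.222]);Y=np.array([-.222,.975])
print("rim in",[proj(w,[[*(C+i*.069*X+j*.069*Y),.055]])[0].round(0).tolist() for i,j in((1,1),(1,-1),(-1,-1),(-1,1))])
print("jars",proj(w,[[.5648,-.0837,.131],[.499,-.1,.131]]))
p=robot.read_state()["tool_pos"]
print("lid",[proj(w,[[*(p[:2]+i*.065*X+j*.033*Y),p[2]-.035]])[0].round(0).tolist() for i,j in((1,1),(1,-1),(-1,-1),(-1,1))])
```

```text
t 15.95 p [ 0.5165 -0.0232  0.2496] yaw 103.0 tilt 0.03 q6 -1.94 open 0.0116 | twist 0.001 then tool xyz [-0.02 -0.17 12.96]
rim in [[345.0, 239.0], [229.0, 239.0], [219.0, 119.0], [348.0, 119.0]]
jars [[239.93023325 234.91506977]
 [233.54020805 160.83791277]]
lid [[365.0, 325.0], [267.0, 325.0], [258.0, 126.0], [374.0, 127.0]]
```

View pics/w5.png

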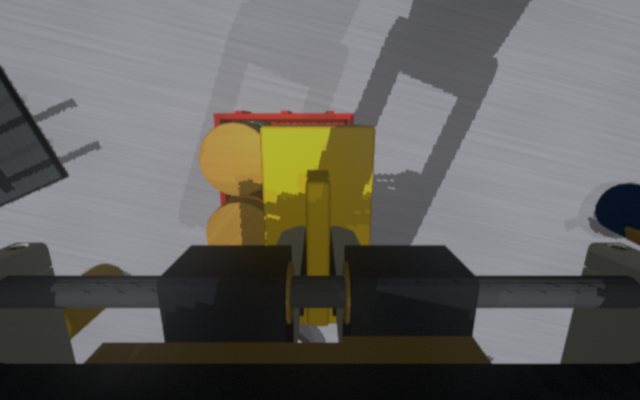

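Request:
{"op": "apply_moves", "data": {
  "delta_pos": [
    [0,-0.3,1],
    [0,0,2.5],
    [0,0,3],
    [0,0,2],
    [0,0,1],
    [0,0,0],
    [0,0,0]
  ],
  "twist": [0,0,0,0,0,0,0]
}}

```text
t: 16.88
tool_pos: [0.5181, -0.0272, 0.1557]
orientation: [-0.353, 3.12, -0.001]
force: [0.1, -0.1, -3.1]
opening: 0.0114
gripper_force: 35.0
```

Run:
```python
from h import *
go(.5173,-.0258,.0975,102.9)
```

```text
t 16.88 p [ 0.5181 -0.0272  0.1557] yaw 102.9 tilt 0.09 q6 -1.95 open 0.0114 | twist 0.0 then tool xyz [0.05 0.15 5.82]
```

Request:
{"op": "apply_moves", "data": {
  "delta_pos": [
    [0,0.1,1],
    [0,0,1.2],
    [0,0,1],
    [0,0,0.8],
    [0,0,0.6],
    [0,0,0.4],
    [0,0,0],
    [0,0,0]
  ],
  "twist": [0,0,0,0,0,0,0,0]
}}

```text
t: 17.88
tool_pos: [0.5175, -0.0262, 0.105]
orientation: [-0.353, 3.121, -0.0]
force: [0.4, -1.6, -3.4]
opening: 0.0117
gripper_force: 35.0
```

Fits between jars and wall with no contact; lower the last centimetre gently.

Request:
{"op": "apply_moves", "data": {
  "delta_pos": [
    [0,0,0.3],
    [0,0,0.3],
    [0,0,0.1],
    [0,0,0.1],
    [0,0,0.1],
    [0,0,0]
  ],
  "twist": [0,0,0,0,0,0]
}}

```text
t: 18.62
tool_pos: [0.5173, -0.0262, 0.0956]
orientation: [-0.353, 3.122, -0.0]
force: [0.4, -0.5, -2.8]
opening: 0.0119
gripper_force: 35.0
```

Request:
{"op": "apply_moves", "data": {
  "delta_pos": [
    [0,0,0.1],
    [0,0,0],
    [0,0,0.1],
    [0,0,0]
  ],
  "twist": [0,0,0,0]
}}

```text
t: 19.12
tool_pos: [0.5175, -0.0267, 0.0953]
orientation: [-0.353, 3.121, -0.001]
force: [-8.2, -3.2, 13.4]
opening: 0.0116
gripper_force: 35.0
```

Request:
{"op": "apply_moves", "data": {
  "delta_pos": [
    [0,0,0],
    [0,0,0],
    [0,0,0],
    [0,0,0],
    [0,0,-2],
    [0,0,-4],
    [0,0,-5],
    [0,0,-5]
  ],
  "twist": [0,0,0,0,0,0,0,0],
  "gripper": 3
}}

```text
t: 20.12
tool_pos: [0.5169, -0.0261, 0.2549]
orientation: [0.353, -3.121, -0.0]
force: [0.3, -0.1, 0.3]
opening: 0.03
gripper_force: 0.0
```

Run:
```python
from h import *
go(.471,.381,.22,36.1)
```

```text
t 20.12 p [ 0.5169 -0.0261  0.2549] yaw 102.9 tilt 0.02 q6 -1.95 open 0.03 | twist 1.166 then tool xyz [35.6  20.28  3.49]
```

Request:
{"op": "apply_moves", "data": {
  "delta_pos": [
    [0,0,0],
    [0,0,0],
    [0,0,0],
    [0,0,0],
    [0,0,0],
    [0,0,0],
    [0,0,0],
    [5,2.9,0]
  ],
  "twist": [0.167,0.167,0.167,0.167,0.166,0.166,0.166,0],
  "gripper": 5
}}

```text
t: 21.12
tool_pos: [0.5116, 0.0293, 0.2534]
orientation: [1.435, 2.794, -0.001]
force: [1.1, 1.1, 0.6]
opening: 0.0497
gripper_force: 0.0
```

Request:
{"op": "apply_moves", "data": {
  "delta_pos": [
    [5,2.9,0],
    [5,2.9,0],
    [5,2.9,0],
    [5,2.9,0],
    [5,2.9,0],
    [5.6,2.9,0],
    [0,0,0],
    [0,0,0]
  ],
  "twist": [0,0,0,0,0,0,0,0]
}}

```text
t: 22.12
tool_pos: [0.4714, 0.3805, 0.2532]
orientation: [-1.422, -2.801, 0.002]
force: [1.3, 0.0, 0.5]
opening: 0.0499
gripper_force: 0.0
```

Run:
```python
from h import *
from plant import robot
go(.471,.381,.146,36.1)
w=robot.read_camera("wrist");pickle.dump(w,open("w6.pkl","wb"))
cv2.imwrite("pics/w6.png",w["frame"][:,:,::-1])
T=np.array([.471,.381]);a=np.radians(-53.9);X=np.array([np.cos(a),np.sin(a)]);Y=np.array([-X[1],X[0]])
print("bar",[proj(w,[[*(T+i*.0445*X+j*.006*Y),.145]])[0].round(0).tolist() for i,j in((1,1),(1,-1),(-1,-1),(-1,1))])
```

```text
t 22.12 p [0.4714 0.3805 0.2532] yaw 36.2 tilt 0.06 q6 -0.04 open 0.0499 | twist 0.001 then tool xyz [ 0.07 -0.   10.72]
bar [[324.0, 251.0], [311.0, 251.0], [310.0, 150.0], [325.0, 150.0]]
```

View pics/w6.png

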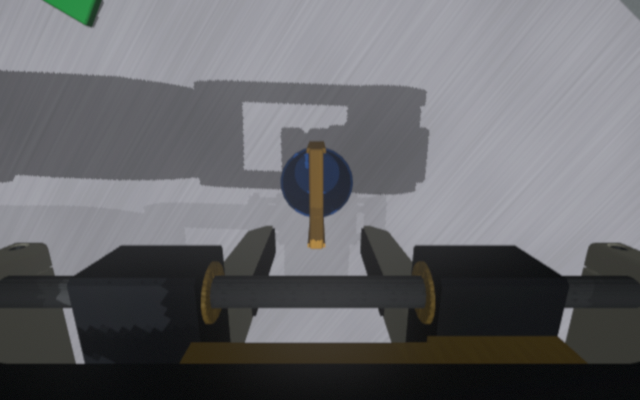

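Request:
{"op": "apply_moves", "data": {
  "delta_pos": [
    [0.3,0,2],
    [0,0,3],
    [0,0,3],
    [0,0,1.7],
    [0,0,1],
    [0,0,0],
    [0,0,0]
  ],
  "twist": [0,0,0,0,0,0,0]
}}

```text
t: 23.05
tool_pos: [0.4705, 0.3833, 0.1479]
orientation: [1.424, 2.8, 0.003]
force: [-0.2, -0.0, -0.3]
opening: 0.0501
gripper_force: 0.0
```

Request:
{"op": "apply_moves", "data": {
  "delta_pos": [
    [0,0,0],
    [0,0,0],
    [0,0,0],
    [0,0,0],
    [0,0,0],
    [0,0,0]
  ],
  "twist": [0,0,0,0,0,0],
  "gripper": 0.5,
  "squeeze": 35
}}

```text
t: 23.8
tool_pos: [0.4698, 0.3829, 0.1467]
orientation: [-1.424, -2.8, 0.0]
force: [-0.6, 0.3, 0.3]
opening: 0.0119
gripper_force: 35.0
```

Request:
{"op": "apply_moves", "data": {
  "delta_pos": [
    [0,0,-0.5],
    [0,0,-2],
    [0,0,-4],
    [0,0,-4],
    [0,0,-4],
    [0,0,-2.5],
    [0,0,0],
    [0,0,0]
  ],
  "twist": [0,0,0,0,0.15,0.17,0.17,0.17]
}}

```text
t: 24.8
tool_pos: [0.4701, 0.3831, 0.319]
orientation: [2.26, 2.181, 0.004]
force: [0.3, 0.5, -2.6]
opening: 0.0119
gripper_force: 35.0
```

Request:
{"op": "apply_moves", "data": {
  "delta_pos": [
    [0,0,0],
    [0,0,0],
    [0,0,0],
    [0,0,0],
    [0,0,0],
    [0,0,0]
  ],
  "twist": [0.17,0.17,0.17,0.17,0.17,0.062]
}}

```text
t: 25.55
tool_pos: [0.4699, 0.383, 0.3183]
orientation: [-2.989, -0.966, -0.002]
force: [-0.5, -0.8, -2.0]
opening: 0.0114
gripper_force: 35.0
```

Run:
```python
from h import *
go(.469,-.297,.32,-53.95)
```

```text
t 25.55 p [0.4699 0.383  0.3183] yaw -54.2 tilt 0.09 q6 1.54 open 0.0114 | twist -0.004 then tool xyz [-40.09  54.92  -0.17]
```

Request:
{"op": "apply_moves", "data": {
  "delta_pos": [
    [-1,1.4,0],
    [-2.5,3.4,0],
    [-3.5,4.8,0],
    [-3.5,4.8,0],
    [-3.5,4.8,0],
    [-3.5,4.8,0],
    [-3.5,4.8,0],
    [-3.5,4.8,0]
  ],
  "twist": [0,0,0,0,0,0,0,0]
}}

```text
t: 26.55
tool_pos: [0.4684, -0.0355, 0.3177]
orientation: [2.986, 0.974, 0.002]
force: [0.9, 0.3, -2.3]
opening: 0.0115
gripper_force: 35.0
```

Request:
{"op": "apply_moves", "data": {
  "delta_pos": [
    [-3.5,4.8,0],
    [-3.5,4.8,0],
    [-3.5,4.8,0],
    [-2.8,3.8,0],
    [-1.5,2.0,0],
    [-0.7,1.0,0],
    [0,0,0],
    [0,0,0]
  ],
  "twist": [0,0,0,0,0,0,0,0]
}}

```text
t: 27.55
tool_pos: [0.4688, -0.2946, 0.317]
orientation: [2.987, 0.973, 0.001]
force: [0.3, 0.0, -1.8]
opening: 0.0116
gripper_force: 35.0
```

Run:
```python
from h import *
from plant import robot
go(.469,-.297,.234,-53.95)
c=robot.read_camera("top");w=robot.read_camera("wrist");pickle.dump((c,w),open("w7.pkl","wb"))
a=cv2.resize(c["frame"][170:290,300:560],(624,288));
b=cv2.resize(w["frame"],(480,300));
im=np.zeros((588,624,3),np.uint8);im[:288]=a;im[288:,:480]=b
cv2.imwrite("pics/w7.png",im[:,:,::-1])
for q in big(mask(c,(420,180,550,270),[8,150,80],[20,255,255]))[:3]:
    P=(ray(c,q.reshape(-1,2),.2)[:,:2]*1000).astype(np.float32);print(cv2.minAreaRect(P))
S=np.array([.528,-.378]);X=np.array([.589,-.808]);Y=np.array([.808,.589])
print("prong tips/ends in wrist",[proj(w,[[*(S+x*X+y*Y),.2]])[0].round(0).tolist() for x in(-.034,.088) for y in(-.028,.028)])
```

```text
t 27.55 p [ 0.4688 -0.2946  0.317 ] yaw -53.9 tilt 0.02 q6 0.29 open 0.0116 | twist 0.001 then tool xyz [-0.12  0.21  8.3 ]
((564.6500244140625, -380.2050476074219), (8.914361953735352, 110.66270446777344), 36.15991973876953)
((509.4241943359375, -307.39190673828125), (9.483904838562012, 8.315927505493164), 43.20716857910156)
((515.7388916015625, -309.49310302734375), (0.0, 0.0), 0.0)
prong tips/ends in wrist [[394.0, 231.0], [399.0, 170.0], [529.0, 231.0], [541.0, 170.0]]
```

View pics/w7.png

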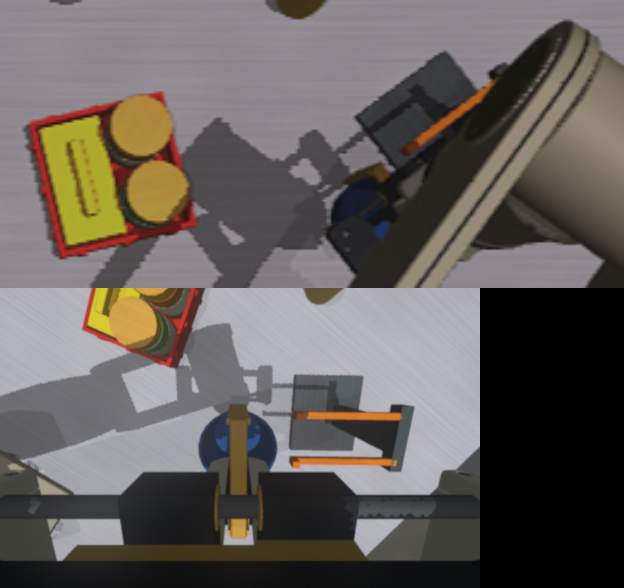

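Run:
```python
from h import *
c,w=pickle.load(open("w7.pkl","rb"))
p=np.array([.4688,-.2946,.317]);Y=np.array([.808,.589])
for e in(-.0445,.0445):print(e,proj(w,[[*(p[:2]+e*Y),p[2]-.0017],[*(p[:2]+e*Y),p[2]-.0117]]).round(1).tolist())
h=cv2.cvtColor(w["frame"],cv2.COLOR_RGB2HSV);print([(r,h[r,317].tolist()) for r in list(range(148,184,3))+list(range(318,342,2))])
go(.469,-.297,.236,-53.95)
```

```text
-0.0445 [[319.8, 332.7], [319.7, 321.0]]
0.0445 [[320.2, 172.9], [320.0, 169.5]]
[(148, [120, 12, 105]), (151, [120, 10, 103]), (154, [15, 22, 92]), (157, [17, 101, 81]), (160, [18, 107, 81]), (163, [17, 104, 81]), (166, [18, 109, 82]), (169, [17, 109, 82]), (172, [18, 108, 80]), (175, [18, 117, 89]), (178, [18, 132, 108]), (181, [18, 137, 112]), (318, [20, 164, 191]), (320, [19, 166, 201]), (322, [19, 164, 202]), (324, [19, 165, 202]), (326, [19, 165, 202]), (328, [19, 166, 201]), (330, [19, 166, 201]), (332, [19, 153, 193]), (334, [14, 31, 174]), (336, [120, 10, 183]), (338, [120, 10, 184]), (340, [116, 11, 184])]
t 27.65 p [ 0.4689 -0.2945  0.3169] yaw -53.9 tilt 0.02 q6 0.29 open 0.0117 | twist 0.001 then tool xyz [-0.14  0.21  8.09]
```

Request:
{"op": "apply_moves", "data": {
  "delta_pos": [
    [-0.1,0,1.5],
    [0,0,3],
    [0,0,2.5],
    [0,0,1.1],
    [0,0,0],
    [0,1,0],
    [0,2,0],
    [0,2,0]
  ],
  "twist": [0,0,0,0,0,0,0,0]
}}

```text
t: 28.65
tool_pos: [0.4985, -0.338, 0.2373]
orientation: [2.985, 0.971, 0.002]
force: [0.1, -0.9, -2.5]
opening: 0.0116
gripper_force: 35.0
```

Run:
```python
from h import *
from plant import robot
go(.5351,-.3877,.236,-53.95)
w=robot.read_camera("wrist")
S=np.array([.528,-.378]);X=np.array([.589,-.808]);Y=np.array([.808,.589])
print([proj(w,[[*(S+x*X+y*Y),.2]])[0].round(0).tolist() for x in(0,.05) for y in(-.028,.028)])
for q in big(mask(w,(330,60,640,300),[6,150,80],[17,255,255]))[:3]:
    P=(ray(w,q.reshape(-1,2),.2)[:,:2]*1000).astype(np.float32);r=cv2.minAreaRect(P);k=np.array(r[0])/1000-S;print(r,"hook xy",k@X,k@Y)
```

```text
t 28.65 p [ 0.4985 -0.338   0.2373] yaw -54.0 tilt 0.17 q6 0.26 open 0.0116 | twist -0.0 then tool xyz [0.03 6.17 0.13]
[[396.0, 273.0], [402.0, 189.0], [472.0, 273.0], [484.0, 189.0]]
((565.8543701171875, -383.1961975097656), (11.781793594360352, 126.21502685546875), 35.97959518432617) hook xy 0.026494751586914073 0.02752577072143555
((546.498779296875, -446.6065368652344), (8.568942070007324, 43.96038055419922), 35.928863525390625) hook xy 0.06632986279296872 -0.0254622365417481
((603.5867309570312, -430.89068603515625), (0.6168654561042786, 1.8118174076080322), 35.97543716430664) hook xy 0.08725625885009766 0.02992146453857426
```

Request:
{"op": "apply_moves", "data": {
  "delta_pos": [
    [0,2,0],
    [0,2,0],
    [0,1.5,0],
    [0,0.7,0],
    [0,0,0.5],
    [0,0,0.7],
    [0,0,0.5],
    [0,0,0]
  ],
  "twist": [0,0,0,0,0,0,0,0]
}}

```text
t: 29.7
tool_pos: [0.5333, -0.3861, 0.2177]
orientation: [-2.986, -0.971, 0.001]
force: [-0.0, -0.3, -1.3]
opening: 0.0113
gripper_force: 35.0
```

Run:
```python
from h import *
go(.5351,-.3877,.2117,-53.95)
```

```text
t 29.7 p [ 0.5333 -0.3861  0.2177] yaw -54.0 tilt 0.09 q6 0.24 open 0.0113 | twist -0.0 then tool xyz [0.05 0.23 0.6 ]
```

Request:
{"op": "apply_moves", "data": {
  "delta_pos": [
    [0,0,0.2],
    [0,0,0.2],
    [0,0,0.1],
    [0,0,0.1],
    [0,0,0]
  ],
  "twist": [0,0,0,0,0]
}}

```text
t: 30.32
tool_pos: [0.5337, -0.3867, 0.2126]
orientation: [-2.988, -0.972, 0.0]
force: [-0.6, 0.4, -2.1]
opening: 0.0116
gripper_force: 35.0
```

Request:
{"op": "apply_moves", "data": {
  "delta_pos": [
    [0,0,0.1],
    [0,0,0],
    [0,0,0.1],
    [0,0,0]
  ],
  "twist": [0,0,0,0]
}}

```text
t: 30.82
tool_pos: [0.5338, -0.3867, 0.2113]
orientation: [2.987, 0.971, 0.0]
force: [-2.4, 2.3, 4.4]
opening: 0.012
gripper_force: 35.0
```

Request:
{"op": "apply_moves", "data": {
  "delta_pos": [
    [0,0,0],
    [0,0,0],
    [0,0,0],
    [0,0,0],
    [0,0,-0.5],
    [0,0,-1.5],
    [0,0,-3],
    [0,0,-4]
  ],
  "twist": [0,0,0,0,0,0,0,0],
  "gripper": 3.5
}}

```text
t: 31.82
tool_pos: [0.5334, -0.3864, 0.3017]
orientation: [-2.987, -0.971, 0.001]
force: [0.9, 0.5, -1.4]
opening: 0.0349
gripper_force: 0.0
```

Request:
{"op": "apply_moves", "data": {
  "delta_pos": [
    [0,-5,-2],
    [0,-5,-2],
    [0,-5,0],
    [0,-5,0],
    [0,-5,0],
    [0,-5,0],
    [0,0,0],
    [0,0,0]
  ],
  "twist": [0,0,0,0,0,0,0,0]
}}

```text
t: 32.83
tool_pos: [0.3577, -0.1444, 0.3419]
orientation: [2.985, 0.971, 0.003]
force: [-0.2, -0.3, -0.2]
opening: 0.035
gripper_force: 0.0
```

Run:
```python
from h import *
from plant import robot
c=robot.read_camera("top");s=robot.read_camera("side")
im=np.zeros((588,624,3),np.uint8);im[:288]=cv2.resize(c["frame"][170:290,300:560],(624,288));im[288:]=cv2.resize(s["frame"][90:255,260:460],(624,300))
cv2.imwrite("pics/end.png",im[:,:,::-1])
```

```text
(no output)
```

View pics/end.png

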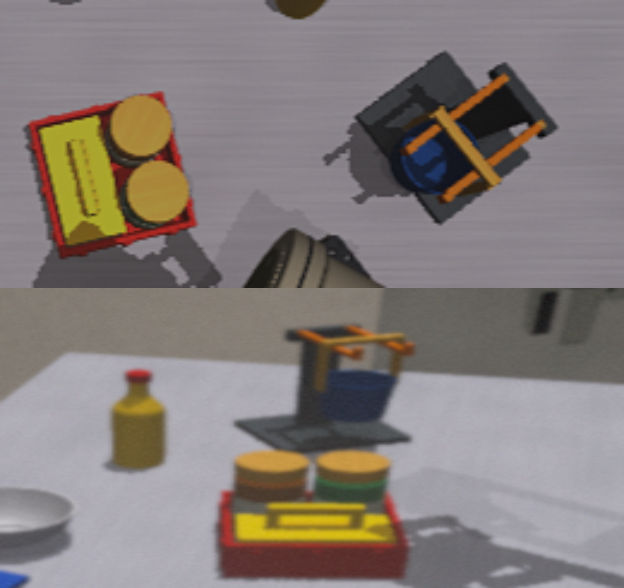

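The pail hangs across both prongs, with the bar running from (440,112) to (495,182) in the top crop. The tub and both jars stand flat in the crate, and the robot is clear of everything.

```bash
python3 -c "
from plant import robot
print(robot.close_job())"
```

```text
the job is handed in; nothing more can be done
None
```

I've handed in the job at about 33 s of simulated time: the tub and amber jar stand in the crate beside the green jar, and the pail hangs on both prongs; the final pictures looked right, but the hand-in returned no verdict.

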